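# Burnish the copper seam under the hand bridge

### The arm

A 6-joint arm with a two-finger parallel gripper is mounted at the origin on the work surface. World frame = base frame: x ahead of the robot, y to its left, z up, the work surface at z = 0. Lengths are in m, angles in rad, forces in N, time in s.
With the tool pointing down it reaches from about 0.3 to 0.775 m from the base axis. Payload 14.6 kg.
Tool frame: the origin (TCP) lies midway between the tips of the shut fingers; the grasp point (between the pads) lies 19 mm behind it; z points along the fingers, y is the line along which they close (so a half turn about z gives the same grasp; the last joint's range is limited). The gripper opens to 94 mm and grips with 3 to 60 N. Pads are 16 mm wide; open, the fingers measure 119 mm over their backs; the gripper's body (75 mm by 177 mm) begins 78 mm behind the grasp point.
Start: joints at [1.229, 0.3, 1.521, -0, 1.321, -0.067], TCP at [0.149, 0.529, 0.205] pointing down, gripper open.
Joint ranges: [-3.03, 3.03], [-0.79, 2.21], [0.23, 2.52], [-1.04, 4.18], [0, 3.07], [-2.55, 2.55]. Speed limits (rad/s): [2.22, 2.22, 2.57, 3.14, 3.14, 3.14].

### API

Orientations are given as [roll, pitch, yaw] about the fixed x, y, z axes, in that order (R = Rz(yaw) Ry(pitch) Rx(roll)).
In Python, from station import ctrl gives the robot as it stands. The module is installed in compiled form; this text tells all that it offers.
- The arm moves only by the tool servo_tool, never from a script. Its argument "plan" is a list of rows, each a list of 7 numbers: the opening in per cent of the stroke, from 0 (shut) to 100 (fully open), then the shift along the tool's x, y, z in m, then the turn, a rotation vector about the tool's x, y, z in rad. A call has exactly 8 rows; each row shifts and turns the commanded pose from where the row before left it, along the tool's axes as they then stand; what a row does not reach is not made up. A row lasts 1/8 s, in which the tool goes at most 62.5 mm and 10.7 degrees, less where a joint would pass 70% of its speed; a pose out of reach is approached as far as the arm can. A call with a gripper value outside its range is refused whole. The fingers move at their own pace and stop on an object; "force" is the grip in N (left out, the last holds). Time passes only in rows, so rows that do not move let the fingers close, or fill a call up. It gives the time, the measured TCP pose, the force, the opening and the grip force at its end, in the units of the state.
- ctrl.get_obs(): the state, without advancing time (a new reading comes with each control period).
- ctrl.camera(name): name is "scene" or "top"; returns a dict with "pixels" (384x512x3 uint8, red, green, blue), "z_map" (384x512 float32, m along the optical axis (not along the pixel's ray), 0 where there is no reading), "mtx" (3x3 intrinsics, pixels), "pose" (4x4, takes a point from camera to world coordinates). Camera axes: x right, y up, looking along -z (the intrinsics and any distortion apply to the point x, -y, -z); pixel columns grow to the right and rows downward; lengths in m; the calibration is good to about 2 mm. A picture is of the moment at which its call begins.
- ctrl.hand_in(): hands the job in; it is judged then, once.
The state is a dict: "time_s": time; "qpos": joint angles; "joint_vel": joint speeds; "tau": joint torques, N m; "ee_pos": TCP position; "eef_rot": TCP orientation; "force": force on the tool from outside, world axes, zero at the start; "moment": the same for the moment, N m; "grip_width": finger opening in m; "grip_force": force on a finger pad.
Only numpy, scipy, OpenCV 4.12 (cv2) and the standard library are available. Lean on these libraries where they do the work, as an engineer would, in place of code of your own. Each camera call takes 0.05 s, during which the arm holds its last target. There are 200 camera calls.

### The job

Take the burnisher from its leaning rest and rub down the copper strip in the seam of the glass panel under the wooden bridge: set the tip into the seam's left end as the robot sees it and guide it slowly (a few centimetres a second), with light pressure and without lifting out, round the bend to the right end. Then lay the burnisher back in its rest as you found it, and leave the jar, the roll and the glass offcut where they are.

Things in the scene. Friction and masses are not known exactly. Their poses are not given: they have to be found in the camera images.
- burnisher: Hand tool 165 mm long, 0.14 kg: square light-wood handle 26 x 26 mm (63 to 165 mm along it), brass ferrule 14 mm across, round-ended steel tip rod 8 mm across (0 to 34 mm). Origin at the tip's very end, z along the tool from tip to handle, x and y square to the handle's flats. At the start it lies in the rest, 40 degrees from vertical, tip low towards the rest's +x, handle high towards its -x.
- burnisher_tip (a point): Centre of the ball end (radius 4 mm) of the steel tip, 4 mm up the axis from the very end. The tip is sprung: it starts to slide into the handle at about 2 N along the tool and is fully in (8 mm) at about 5 N. This point moves with it.
- burnisher_grip (a point): Point on the handle's axis, 120 mm from the tip end: the free part of the handle, clear of the rest's cheeks, to be gripped across its two sides (26 mm).
- rest: Fixed wooden rest, base 160 x 70 x 12 mm, 130 mm high; origin under the base's centre, x along the base. Its cradle leans 40 degrees from vertical, top towards -x, open side facing up and towards +x. A 20 mm wide spine lies under the handle up to 132 mm from the tip end; cheeks 32 mm apart flank it at 53 to 88 mm, rising 6 mm above the tool's axis; a lip carries the tip.
- rest_tip (a point): Where burnisher_tip lies when the burnisher is home in the rest: 4 mm up the axis from the lip. In the rest's frame at x 47, y 0, z 39 mm.
- rest_grip (a point): Where burnisher_grip lies when the burnisher is home in the rest. In the rest's frame at x -27, y 0, z 128 mm.
- panel: Fixed glass panel on a plywood board 180 (x) x 260 (y) mm, origin under its centre, turned at most 0.25 rad; its +y is the robot's left. Slab tops at z 27 mm. Seam: open channel along y, 160 mm long, 16 wide, 6 deep, copper floor at z 21, ends closed, 17 degree bend in the middle. Bridge over it: plank at x -65 to +25, underside z 150, 18 thick, legs at y +-110 to 125. Reach under it from -x.
- seam0 (a point): Point of the seam: left end (10 mm short of the channel's closed end); on the channel's centre line, 4 mm above the copper floor, where the centre of the tip's ball runs.
- seam1 (a point): Point of the seam: a third of the way from the left end to the bend; on the channel's centre line, 4 mm above the copper floor, where the centre of the tip's ball runs.
- seam2 (a point): Point of the seam: two thirds of the way from the left end to the bend; on the channel's centre line, 4 mm above the copper floor, where the centre of the tip's ball runs.
- seam3 (a point): Point of the seam: the bend, in the middle, 10 mm nearer the panel's +x side than the ends; on the channel's centre line, 4 mm above the copper floor, where the centre of the tip's ball runs.
- seam4 (a point): Point of the seam: a third of the way from the bend to the right end; on the channel's centre line, 4 mm above the copper floor, where the centre of the tip's ball runs.
- seam5 (a point): Point of the seam: two thirds of the way from the bend to the right end; on the channel's centre line, 4 mm above the copper floor, where the centre of the tip's ball runs.
- seam6 (a point): Point of the seam: right end (10 mm short of the channel's closed end); on the channel's centre line, 4 mm above the copper floor, where the centre of the tip's ball runs.
- jar: Bystander: closed grey jar with a steel lid, 76 mm across, 110 mm high, origin under its centre. It stands on the other side of the panel from the rest.
- roll: Bystander: roll of copper strip lying flat, 90 mm across, 20 mm high, between the robot and the panel; origin under its centre.
- offcut: Bystander: blue glass offcut lying flat, 110 x 70 x 12 mm, between the robot and the panel; origin under its centre.
Mind the look-alikes: they are no part of the job. Of the things that look like the rest, the largest one is meant.

How it is judged:
On the way, in this order (a step that is already met when the one before it is completed fails the run):
1. The tip is pressed into the left end of the seam: tip on the copper, touching (distance between burnisher_tip and seam0 below 0.012 m and contact force between burnisher and panel above 0.3 N), for 0.05 s.
2. A third of the way to the bend: tip on the copper, touching (distance between burnisher_tip and seam1 below 0.009 m and contact force between burnisher and panel above 0.3 N), for 0.05 s.
3. Two thirds of the way to the bend: tip on the copper, touching (distance between burnisher_tip and seam2 below 0.009 m and contact force between burnisher and panel above 0.3 N), for 0.05 s.
4. At the bend: tip on the copper, touching (distance between burnisher_tip and seam3 below 0.009 m and contact force between burnisher and panel above 0.3 N), for 0.05 s.
5. A third of the way on from the bend: tip on the copper, touching (distance between burnisher_tip and seam4 below 0.009 m and contact force between burnisher and panel above 0.3 N), for 0.05 s.
6. Two thirds of the way on from the bend: tip on the copper, touching (distance between burnisher_tip and seam5 below 0.009 m and contact force between burnisher and panel above 0.3 N), for 0.05 s.
7. The tip has reached the right end of the seam: tip on the copper, touching (distance between burnisher_tip and seam6 below 0.012 m and contact force between burnisher and panel above 0.3 N), for 0.05 s.
At the end, for the whole second after the job is handed in: The burnisher lies still in its rest, tip and handle each within 20 mm of where they lay at the start (distance between burnisher_tip and rest_tip below 0.02 m and distance between burnisher_grip and rest_grip below 0.02 m and linear speed of burnisher below 0.02 m/s); the robot touches nothing.
It fails at once if The burnisher is dragged or knocked against the panel faster than 0.15 m/s (contact force between burnisher and panel above 0.3 N and linear speed of burnisher above 0.15 m/s).
It fails at once if The burnisher bears on the panel with more than 25 N (contact force between burnisher and panel above 25 N).
It fails at once if The tip is raised more than 11 mm off the copper while over the middle of the seam (more than 38 mm from both closed ends) (y of burnisher_tip in the frame of panel between -0.042 and 0.042 m and x of burnisher_tip in the frame of panel between -0.015 and 0.015 m and z of burnisher_tip in the frame of panel between 0.036 and 0.07 m).
It fails at once if The jar, the roll or the offcut is moved more than 30 mm (distance of any of jar, roll, offcut from where it was at the start of the episode above 0.03 m).
It also fails if it takes over 72 s, if anything falls off the work surface, if the arm or the gripper's body presses on something with over 40 N, if the wrist force passes 120 N, or if a joint passes its speed limit or range.

## Working session

There is one attempt and no reset: what is moved stays moved. The work goes in short steps, Python scripts to look and compute and a tool call to move; the robot and the scene stay as the last step left them, time stands still between calls to the robot, and variables do not carry over. Pictures are saved under pics/ and viewed, at most 10 in all, crops included, and the job is handed in when it is done.

Besides the shell and the picture viewer there is one more tool, called after ">>>" as name(argument=value, ...) on one line, values as JSON. servo_tool: Moves the arm, as the interface text tells. Its arguments: {"type":"object","properties":{"plan":{"type":"array","items":{"type":"array","items":{"type":"number"}}},"force":{"type":"number"}},"required":["plan"]}

```bash
mkdir -p pics
cat > h.py <<'E'
import numpy as np, cv2
from station import ctrl
from scipy.spatial.transform import Rotation as R
def snap(n):
    c=ctrl.camera(n); np.savez(f'{n}.npz',**c); return c
def pts(c):
    z=c['z_map'].astype(float); v,u=np.mgrid[:z.shape[0],:z.shape[1]]
    K=c['mtx']; x=(u-K[0,2])/K[0,0]*z; y=(v-K[1,2])/K[1,1]*z
    P=np.stack([x,-y,-z],-1); T=c['pose']; return P@T[:3,:3].T+T[:3,3]
def ray(c,u,v,h):
    K=c['mtx'];d=np.array([(u-K[0,2])/K[0,0],-(v-K[1,2])/K[1,1],-1.]);T=c['pose'];d=T[:3,:3]@d;o=T[:3,3]
    return o+d*(h-o[2])/d[2]
E
python3 - <<'E'
from h import *
for n in ('scene','top'):
    c=snap(n); cv2.imwrite(f'pics/{n}0.png',cv2.resize(c['pixels'][:,:,::-1],(800,600)))
    print(n,c['mtx'].round(1).tolist(),c['pose'].round(3).tolist(),(c['z_map']==0).mean(), [k for k in c])
o=ctrl.get_obs();print({k:np.round(v,3) for k,v in o.items()})
E
```

```text
scene [[362.2, 0.0, 254.4], [0.0, 362.2, 193.8], [0.0, 0.0, 1.0]] [[-0.812, -0.453, 0.369, 0.904], [0.584, -0.633, 0.508, 0.518], [0.004, 0.627, 0.779, 0.79], [0.0, 0.0, 0.0, 1.0]] 0.00421142578125 ['pixels', 'z_map', 'mtx', 'pose']
top [[432.0, 0.0, 260.0], [0.0, 432.0, 187.1], [0.0, 0.0, 1.0]] [[0.027, 0.987, -0.158, 0.366], [-1.0, 0.025, -0.016, 0.039], [-0.012, 0.159, 0.987, 1.17], [0.0, 0.0, 0.0, 1.0]] 0.0040283203125 ['pixels', 'z_map', 'mtx', 'pose']
{'time_s': np.float64(0.1), 'qpos': array([ 1.229,  0.3  ,  1.521,  0.   ,  1.321, -0.067]), 'joint_vel': array([-0.   , -0.003, -0.001, -0.   ,  0.001, -0.001]), 'tau': array([ 1.0000e-03, -5.3263e+01, -3.5329e+01,  7.1000e-02,  2.3000e-02,
       -0.0000e+00]), 'ee_pos': array([0.149, 0.529, 0.205]), 'eef_rot': array([-3.141, -0.   ,  2.867]), 'force': array([-0.309,  0.263, -0.484]), 'moment': array([-0.009,  0.038, -0.024]), 'grip_force': np.float64(0.0), 'grip_width': np.float64(0.094)}
```

View pics/scene0.png

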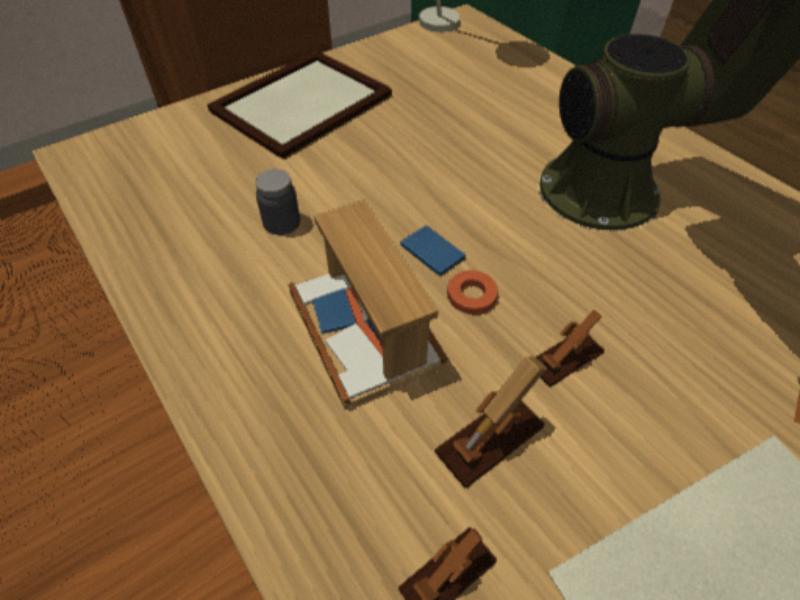

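View pics/top0.png

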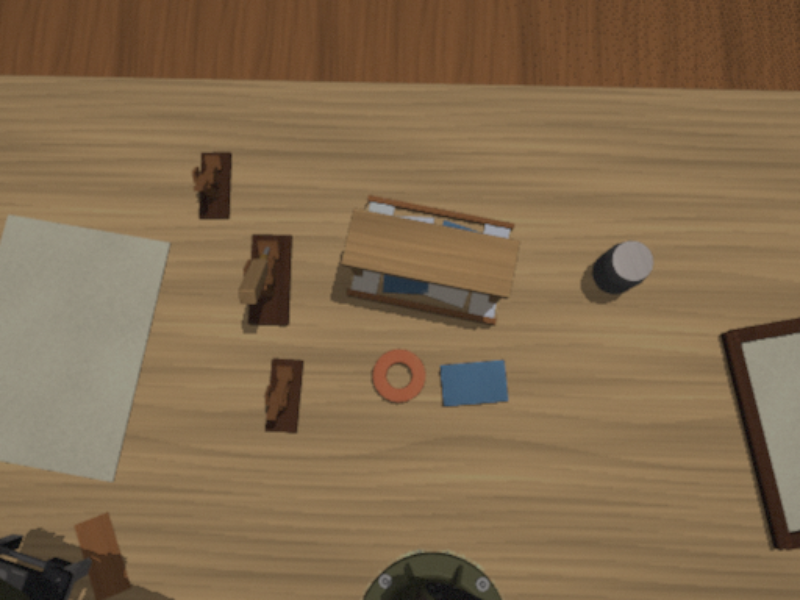

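The scene view shows the panel and bridge at about (375,300), the burnisher in the largest rest at (495,415), two smaller look-alike rests, the jar at (278,200), the roll at (472,291) and the offcut at (433,250). In the top view the rest is at (270,280), its tip side is up (+x), and the bridge is at (432,255).

```bash
cat > m.py <<'E'
from h import *
def rect(P):
    r=cv2.minAreaRect((P*1000).astype(np.float32)); return r
for n in ('top','scene'):
    c=dict(np.load(n+'.npz')); P=pts(c).reshape(-1,3); hsv=cv2.cvtColor(c['pixels'],cv2.COLOR_RGB2HSV).reshape(-1,3)
    c0=ray(dict(np.load('top.npz')),432*.64,255*.64,.168) ; r0=ray(dict(np.load('top.npz')),270*.64,280*.64,.012)
    near=lambda q,d:np.hypot(*(P[:,:2]-q[:2]).T)<d
    m=near(c0,.2)&(abs(P[:,2]-.168)<.008); print(n,'plank',rect(P[m,:2]),np.median(P[m,2]))
    m=near(c0,.2)&(abs(P[:,2]-.027)<.005); print('slab',rect(P[m,:2]),np.median(P[m,2]),m.sum())
    m=near(r0,.11)&(abs(P[:,2]-.012)<.004)&(hsv[:,2]<90); print('base',rect(P[m,:2]),np.median(P[m,2]),m.sum())
    m=near(r0,.14)&(P[:,2]>.105); print('handle hi',P[m].mean(0),m.sum(),P[m,2].max(),rect(P[m,:2]))
    m=near(r0,.14)&(hsv[:,0]>9)&(hsv[:,2]>110)&(P[:,2]>.06); print('handle',P[m].mean(0),m.sum(),rect(P[m,:2]))
    if m.sum()>20:
        Q=P[m]-P[m].mean(0); print(np.linalg.svd(Q)[2][0])
    # copper
    m=near(c0,.12)&((hsv[:,0]<9)|(hsv[:,0]>172))&(hsv[:,1]>130)&(abs(P[:,2]-.021)<.012); print('copper',m.sum(),P[m].mean(0) if m.any() else '')
    for nm,px,h in (('roll',(398,376),.02),('offc',(474,383),.012),('jar',(630,262),.11)):
        if n=='top':print(nm,ray(c,px[0]*.64,px[1]*.64,h).round(3))
E
python3 m.py
```

```text
top plank ((589.5966796875, 21.443130493164062), (260.2986145019531, 90.78819274902344), 79.91468048095703) 0.16869540129629246
slab ((544.7227783203125, 29.841651916503906), (258.9885559082031, 312.7885437011719), 79.72473907470703) 0.027861235094414516 1889
base ((568.854248046875, 296.94378662109375), (157.7432403564453, 70.96315002441406), 0.02907431125640869) 0.01257615468540385 810
handle hi [0.53908965 0.29498288 0.1439596 ] 352 0.17348176937866022 ((542.607421875, 301.91925048828125), (42.30305862426758, 73.8130874633789), 83.79779052734375)
handle [0.52746264 0.29920018 0.15627838] 88 ((548.1635131835938, 303.6026611328125), (84.85376739501953, 32.16249465942383), 4.64513635635376)
[-0.6613365  -0.20972342  0.72017367]
copper 0 
roll [0.407 0.067 0.02 ]
offc [ 0.399 -0.062  0.012]
jar [ 0.595 -0.3    0.11 ]
scene plank ((591.5009765625, 19.580711364746094), (263.0664978027344, 90.79985046386719), 79.85047149658203) 0.1674749582891552
slab ((544.54345703125, 26.924514770507812), (261.4128112792969, 314.8013000488281), 79.96229553222656) 0.026756000540866243 2577
base ((571.8789672851562, 296.6814880371094), (159.54843139648438, 68.95867156982422), 1.4341827630996704) 0.011431813581806671 1193
handle hi [0.54743186 0.29812268 0.13875197] 606 0.1702934190383344 ((544.2239379882812, 293.5204162597656), (71.49153137207031, 44.34232711791992), 5.270183086395264)
handle [0.55933071 0.29567174 0.1267539 ] 637 ((557.167724609375, 295.55426025390625), (45.36705780029297, 96.2962875366211), 89.97599029541016)
[ 0.61825838  0.00693698 -0.7859443 ]
copper 83 [0.60869576 0.00521585 0.02033172]
```

```bash
cat > cop.py <<'E'
from h import *
c=dict(np.load('scene.npz'));im=c['pixels']
a=-.177;o=np.array([.610,.017]);Rz=np.array([[np.cos(a),-np.sin(a)],[np.sin(a),np.cos(a)]])
hsv=cv2.cvtColor(im,cv2.COLOR_RGB2HSV)
m=((hsv[...,0]<10)|(hsv[...,0]>172))&(hsv[...,1]>140);m[:, :180]=0;m[:,285:]=0;m[:175]=0;m[260:]=0
P=pts(c)
ys,xs=np.nonzero(m)
L=[]
for u,v in zip(xs,ys):
    p=ray(c,u,v,.021); q=(p[:2]-o)@Rz; L.append([q[0]*1e3,q[1]*1e3,P[v,u,2]*1e3,u,v])
L=np.array(L);L=L[(abs(L[:,0])<40)&(abs(L[:,1])<100)]
for y in range(-100,100,10):
    s=L[(L[:,1]>=y)&(L[:,1]<y+10)]
    if len(s):print(y,len(s),'x',s[:,0].min().round(1),s[:,0].max().round(1),'z',np.median(s[:,2]).round(1))
x=im[165:265,180:305][:,:,::-1];cv2.imwrite('pics/crop1.png',cv2.resize(x,(750,600),interpolation=cv2.INTER_CUBIC))
E
python3 cop.py
```

```text
-80 10 x -7.2 2.8 z 20.3
-70 14 x -8.0 4.4 z 21.0
-60 15 x -7.7 6.0 z 22.0
-50 15 x -6.3 7.6 z 19.5
-40 16 x -4.7 9.2 z 20.9
-30 16 x -3.0 10.7 z 20.4
-20 14 x -1.4 12.2 z 20.5
-10 15 x -1.2 12.4 z 19.3
0 15 x -1.7 10.2 z 20.6
10 15 x -2.5 10.4 z 20.9
20 15 x -4.6 7.4 z 19.8
30 15 x -5.4 6.3 z 21.5
40 15 x -7.5 4.4 z 20.3
50 11 x -6.2 3.4 z 19.7
60 6 x -1.0 2.6 z 20.6
70 1 x 0.5 0.5 z 20.3
```

View pics/crop1.png

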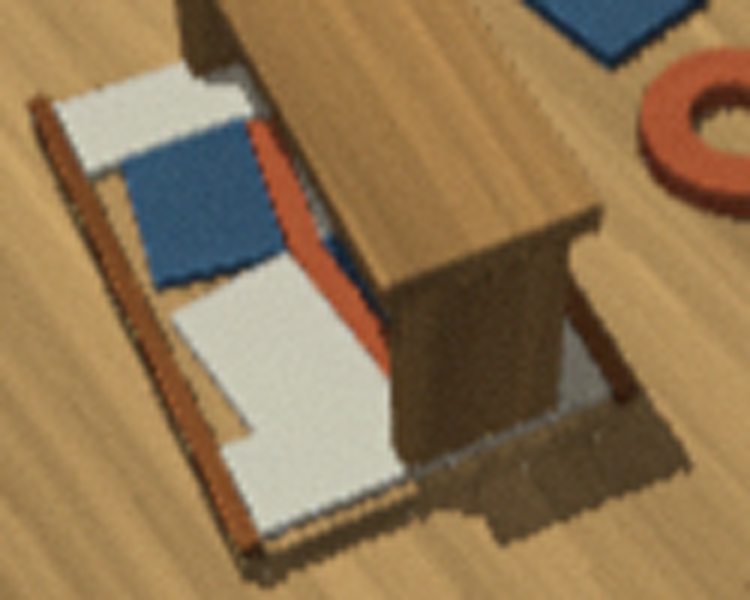

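The crop shows the copper seam running from (255,125) at its right end, round the bend at (300,245), to (390,370) where the leg hides it. The measured copper puts the panel at about (0.612, 0.0145) with a yaw of -0.177. The rest is at about (0.571, 0.297) with a yaw of about 0.

```bash
cat > plan.py <<'E'
from h import *
TH=np.deg2rad(30);s,k=np.sin(TH),np.cos(TH)
RG=np.array([[-k,0,s],[0,1,0],[-s,0,-k]])   # columns tool x,y,z
def plan(p,n,Rt=RG):
    o=ctrl.get_obs();p0=np.array(o['ee_pos']);Q=R.from_euler('xyz',o['eef_rot']);Rt=R.from_matrix(Rt)
    w=(Q.inv()*Rt).as_rotvec()/n; d=(np.array(p)-p0)/n; cur=Q
    for i in range(n):
        t=cur.inv().apply(d); print([round(float(x),4) for x in t]+[round(float(x),4) for x in w]); cur=cur*R.from_rotvec(w)
def stat():
    o=ctrl.get_obs();Q=R.from_euler('xyz',o['eef_rot']).as_matrix()
    print(o['time_s'].round(2),np.round(o['ee_pos'],4),'F',np.round(o['force'],2),'w',o['grip_width'].round(4),o['grip_force'].round(1),'rotvec err',R.from_matrix(RG.T@Q).as_rotvec().round(3),np.round(o['qpos'],2))
E
python3 -c "
from plan import *
plan([.508,.297,.19],16)"
```

```text
[-0.0255, -0.0079, 0.0009, -0.0046, -0.0325, -0.0168]
[-0.0253, -0.0083, 0.0017, -0.0046, -0.0325, -0.0168]
[-0.0251, -0.0087, 0.0025, -0.0046, -0.0325, -0.0168]
[-0.0249, -0.0092, 0.0033, -0.0046, -0.0325, -0.0168]
[-0.0246, -0.0096, 0.004, -0.0046, -0.0325, -0.0168]
[-0.0243, -0.01, 0.0048, -0.0046, -0.0325, -0.0168]
[-0.024, -0.0105, 0.0055, -0.0046, -0.0325, -0.0168]
[-0.0236, -0.0109, 0.0063, -0.0046, -0.0325, -0.0168]
[-0.0232, -0.0113, 0.007, -0.0046, -0.0325, -0.0168]
[-0.0228, -0.0117, 0.0077, -0.0046, -0.0325, -0.0168]
[-0.0223, -0.0121, 0.0083, -0.0046, -0.0325, -0.0168]
[-0.0218, -0.0126, 0.009, -0.0046, -0.0325, -0.0168]
[-0.0213, -0.013, 0.0097, -0.0046, -0.0325, -0.0168]
[-0.0207, -0.0134, 0.0103, -0.0046, -0.0325, -0.0168]
[-0.0202, -0.0137, 0.0109, -0.0046, -0.0325, -0.0168]
[-0.0196, -0.0141, 0.0115, -0.0046, -0.0325, -0.0168]
```

>>> servo_tool(plan=[[100,-0.0255,-0.008,0.001,-0.0046,-0.0325,-0.0168],[100,-0.0253,-0.0083,0.002,-0.0046,-0.0325,-0.0168],[100,-0.025,-0.0087,0.0025,-0.0046,-0.0325,-0.0168],[100,-0.025,-0.009,0.003,-0.0046,-0.0325,-0.0168],[100,-0.0245,-0.0096,0.004,-0.0046,-0.0325,-0.0168],[100,-0.0243,-0.01,0.005,-0.0046,-0.0325,-0.0168],[100,-0.024,-0.0105,0.0055,-0.0046,-0.0325,-0.0168],[100,-0.0236,-0.011,0.006,-0.0046,-0.0325,-0.0168]], force=40)

```text
time_s: 1.1
ee_pos: [0.3291, 0.4127, 0.1977]
eef_rot: [3.123, 0.262, 3.0]
force: [0.7, 0.1, 0.2]
grip_width: 0.0937
grip_force: 0.0
```

>>> servo_tool(plan=[[100,-0.023,-0.0113,0.007,-0.0046,-0.0325,-0.0168],[100,-0.023,-0.0117,0.0077,-0.0046,-0.0325,-0.0168],[100,-0.022,-0.012,0.008,-0.0046,-0.0325,-0.0168],[100,-0.022,-0.0126,0.009,-0.0046,-0.0325,-0.0168],[100,-0.0213,-0.013,0.0097,-0.0046,-0.0325,-0.0168],[100,-0.0207,-0.0134,0.0103,-0.0046,-0.0325,-0.0168],[100,-0.02,-0.0137,0.011,-0.0046,-0.0325,-0.0168],[100,-0.0196,-0.014,0.0115,-0.0046,-0.0325,-0.0168]])

```text
time_s: 2.1
ee_pos: [0.5083, 0.2971, 0.19]
eef_rot: [3.14, 0.524, -3.141]
force: [-0.0, 0.3, -0.2]
grip_width: 0.094
grip_force: 0.0
```

```bash
python3 -c "
from plan import *
stat();plan([.553,.297,.1115],8)
c=snap('scene');cv2.imwrite('pics/s1.png',cv2.resize(c['pixels'][180:330,230:430,::-1],(800,600),interpolation=cv2.INTER_CUBIC))"
```

```text
Traceback (most recent call last):
  File "plan.py", line 11, in stat
    print(o['time_s'].round(2),np.round(o['ee_pos'],4),'F',np.round(o['force'],2),'w',o['grip_width'].round(4),o['grip_force'].round(1),'rotvec err',R.from_matrix(RG.T@Q).as_rotvec().round(3),np.round(o['qpos'],2))
          ^^^^^^^^^^^^^^^^^
AttributeError: 'float' object has no attribute 'round'
```

>>> servo_tool(plan=[[100,0,0,0.0125,0,0,0],[100,0,0,0.0125,0,0,0],[100,0,0,0.0125,0,0,0],[100,0,0,0.0125,0,0,0],[100,0,0,0.0125,0,0,0],[100,0,0,0.0125,0,0,0],[100,0,0,0.0125,0,0,0],[100,0,0,0.0025,0,0,0]])

```text
time_s: 3.1
ee_pos: [0.5528, 0.2976, 0.1114]
eef_rot: [3.141, 0.522, 3.142]
force: [0.3, -0.1, -1.0]
grip_width: 0.0944
grip_force: 0.0
```

```bash
sed -i "s/o\['time_s'\].round(2)/round(o['time_s'],2)/;s/o\['grip_width'\].round(4),o\['grip_force'\].round(1)/round(o['grip_width'],4),round(o['grip_force'],1)/" plan.py; python3 -c "
from plan import *
stat()
c=snap('scene');cv2.imwrite('pics/s1.png',cv2.resize(c['pixels'][180:330,230:430,::-1],(800,600),interpolation=cv2.INTER_CUBIC))"
```

```text
3.1 [0.5528 0.2976 0.1114] F [ 0.25 -0.11 -1.03] w 0.0944 0.0 rotvec err [-0.001  0.001  0.   ] [ 0.55  0.37  1.76 -0.47  0.61 -0.69]
```

View pics/s1.png

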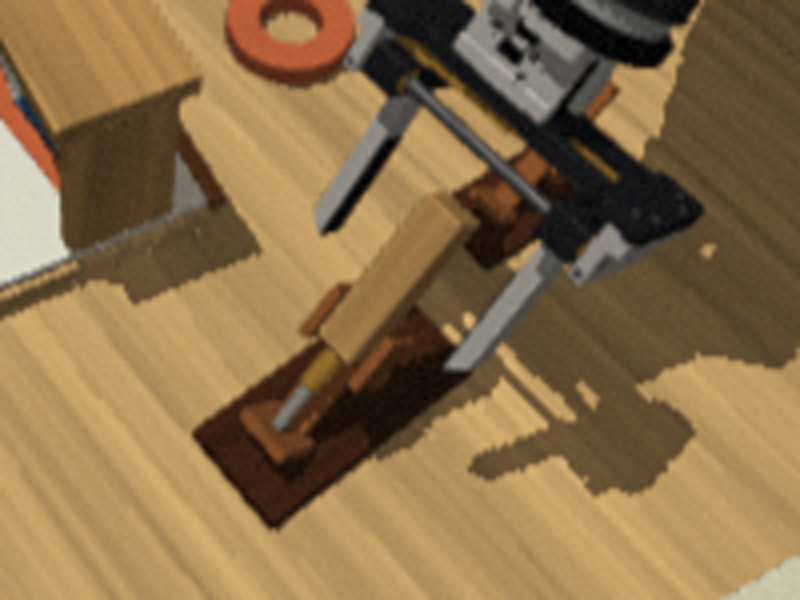

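The crop shows the open fingers at (325,230) and (460,365), either side of the handle, with the tip on the lip at (283,425). I'll close the gripper.

>>> servo_tool(plan=[[60,0,0,0,0,0,0],[30,0,0,0,0,0,0],[20,0,0,0,0,0,0],[10,0,0,0,0,0,0],[10,0,0,0,0,0,0],[10,0,0,0,0,0,0],[10,0,0,0,0,0,0],[10,0,0,0,0,0,0]], force=50)

```text
time_s: 4.15
ee_pos: [0.5528, 0.2978, 0.1124]
eef_rot: [3.14, 0.524, 3.141]
force: [0.9, -1.3, -0.3]
grip_width: 0.0259
grip_force: 50.0
```

>>> servo_tool(plan=[[10,-0.002,0,-0.0035,0,0,0],[10,-0.004,0,-0.0069,0,0,0],[10,-0.004,0,-0.0069,0,0,0],[10,-0.004,0,-0.0069,0,0,0],[10,-0.004,0,-0.0069,0,0,0],[10,-0.004,0,-0.0069,0,0,0],[10,-0.004,0,-0.0069,0,0,0],[10,-0.004,0,-0.0069,0,0,0]])

```text
time_s: 5.15
ee_pos: [0.5528, 0.2977, 0.1728]
eef_rot: [3.14, 0.524, 3.141]
force: [-0.4, -0.2, -0.8]
grip_width: 0.026
grip_force: 50.0
```

```bash
python3 -c "
from plan import *
stat()
c=snap('scene');cv2.imwrite('pics/s2.png',cv2.resize(c['pixels'][180:330,230:430,::-1],(800,600),interpolation=cv2.INTER_CUBIC))"
```

```text
5.15 [0.5528 0.2977 0.1728] F [-0.44 -0.23 -0.82] w 0.026 50.0 rotvec err [-0.002  0.     0.   ] [ 0.55  0.29  1.71 -0.4   0.73 -0.78]
```

View pics/s2.png

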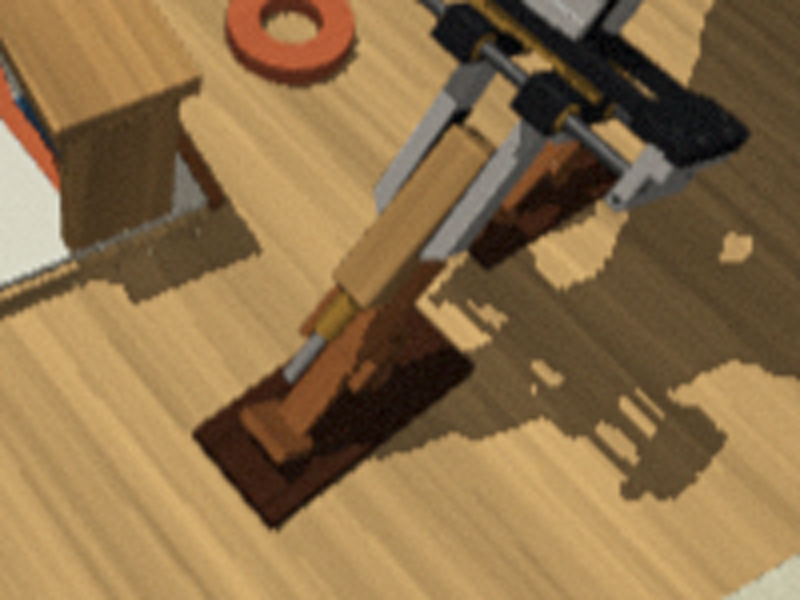

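The tool is out of the rest and held firmly, with its tip at about (290,378) in the crop. Next I'll check the tip position and plan the carry.

```bash
python3 -c "
from plan import *
c=dict(np.load('scene.npz'));P=pts(c)
print(ray(c,230+290/4,180+378/4,.099),P[271:276,300:306,2].round(3))
print(ray(c,230+282/4,180+426/4,.038))
# tip offset: home tip scene frame (.6189,.2967,.039) at TCP home
H=np.array([.5528,.2977,.112]);off=np.array([.6189,.2967,.039])-H;print('off',off)
o=np.array([.612,.0145]);a=-.177;Rz=np.array([[np.cos(a),-np.sin(a)],[np.sin(a),np.cos(a)]])
for n,q in dict(pre=(-.13,.066),s0=(-.005,.068),s1=(-.0017,.0467),s2=(.0017,.0233),s3=(.005,0),s4=(.0017,-.0233),s5=(-.0017,-.0467),s6=(-.005,-.068)).items():
  w=np.r_[o+Rz@q,.025];print(n,'tip',w.round(4),'TCP',(w-off).round(4))
"
```

```text
[0.62140281 0.30047779 0.099     ] [[0.011 0.012 0.104 0.104 0.108 0.105]
 [0.012 0.104 0.103 0.104 0.103 0.102]
 [0.011 0.102 0.103 0.104 0.102 0.011]
 [0.011 0.01  0.101 0.098 0.011 0.046]
 [0.013 0.013 0.013 0.01  0.009 0.043]]
[0.61888142 0.3007445  0.038     ]
off [ 0.0661 -0.001  -0.073 ]
pre tip [0.4957 0.1024 0.025 ] TCP [0.4296 0.1034 0.098 ]
s0 tip [0.6191 0.0823 0.025 ] TCP [0.553  0.0833 0.098 ]
s1 tip [0.6185 0.0608 0.025 ] TCP [0.5524 0.0618 0.098 ]
s2 tip [0.6178 0.0371 0.025 ] TCP [0.5517 0.0381 0.098 ]
s3 tip [0.6169 0.0136 0.025 ] TCP [0.5508 0.0146 0.098 ]
s4 tip [ 0.6096 -0.0087  0.025 ] TCP [ 0.5435 -0.0077  0.098 ]
s5 tip [ 0.6021 -0.0312  0.025 ] TCP [ 0.536  -0.0302  0.098 ]
s6 tip [ 0.5951 -0.0516  0.025 ] TCP [ 0.529  -0.0506  0.098 ]
```

>>> servo_tool(plan=[[10,0.0067,-0.0121,-0.0039,0,0,0],[10,0.0147,-0.0267,-0.0085,0,0,0],[10,0.016,-0.0292,-0.0092,0,0,0],[10,0.016,-0.0292,-0.0092,0,0,0],[10,0.016,-0.0292,-0.0092,0,0,0],[10,0.016,-0.0292,-0.0092,0,0,0],[10,0.0147,-0.0267,-0.0085,0,0,0],[10,0.0067,-0.0121,-0.0039,0,0,0]])

```text
time_s: 6.2
ee_pos: [0.4282, 0.1017, 0.1714]
eef_rot: [3.14, 0.523, 3.141]
force: [0.6, -0.3, -1.3]
grip_width: 0.0259
grip_force: 50.0
```

>>> servo_tool(plan=[[10,0.0037,0,0.0065,0,0,0],[10,0.0037,0,0.0065,0,0,0],[10,0.0037,0,0.0065,0,0,0],[10,0.0037,0,0.0065,0,0,0],[10,0.0037,0,0.0065,0,0,0],[10,0.0037,0,0.0065,0,0,0],[10,0.0037,0,0.0065,0,0,0],[10,0.0037,0,0.0065,0,0,0]])

```text
time_s: 7.2
ee_pos: [0.4301, 0.1033, 0.1116]
eef_rot: [3.14, 0.524, 3.141]
force: [0.1, -0.8, -1.3]
grip_width: 0.0258
grip_force: 50.0
```

```bash
python3 -c "
from plan import *
stat();plan([.553,.0833,.114],8)"
```

```text
7.2 [0.4301 0.1033 0.1116] F [ 0.07 -0.76 -1.27] w 0.0258 50.0 rotvec err [-0.002  0.     0.   ] [ 0.22 -0.06  2.27 -0.26  0.43 -1.15]
[-0.0135, -0.0025, 0.0074, 0.0002, -0.0, -0.0]
[-0.0135, -0.0025, 0.0074, 0.0002, -0.0, -0.0]
[-0.0135, -0.0025, 0.0074, 0.0002, -0.0, -0.0]
[-0.0135, -0.0025, 0.0074, 0.0002, -0.0, -0.0]
[-0.0135, -0.0025, 0.0074, 0.0002, -0.0, -0.0]
[-0.0135, -0.0025, 0.0074, 0.0002, -0.0, -0.0]
[-0.0135, -0.0025, 0.0074, 0.0002, -0.0, -0.0]
[-0.0135, -0.0025, 0.0074, 0.0002, -0.0, -0.0]
```

>>> servo_tool(plan=[[10,-0.0135,-0.0025,0.0074,0,0,0],[10,-0.0135,-0.0025,0.0074,0,0,0],[10,-0.0135,-0.0025,0.0074,0,0,0],[10,-0.0135,-0.0025,0.0074,0,0,0],[10,-0.0135,-0.0025,0.0074,0,0,0],[10,-0.0135,-0.0025,0.0074,0,0,0],[10,-0.0135,-0.0025,0.0074,0,0,0],[10,-0.0135,-0.0025,0.0074,0,0,0]])

```text
time_s: 8.2
ee_pos: [0.5542, 0.0833, 0.1148]
eef_rot: [3.14, 0.524, 3.142]
force: [-0.4, -0.2, -1.4]
grip_width: 0.0254
grip_force: 50.0
```

```bash
python3 -c "
from plan import *
stat()
c=snap('scene');cv2.imwrite('pics/s3.png',cv2.resize(c['pixels'][150:270,180:340,::-1],(800,600),interpolation=cv2.INTER_CUBIC))"
```

```text
8.2 [0.5542 0.0833 0.1148] F [-0.4  -0.16 -1.44] w 0.0254 50.0 rotvec err [-0.002  0.     0.   ] [ 0.11  0.19  1.98 -0.12  0.45 -1.37]
```

View pics/s3.png

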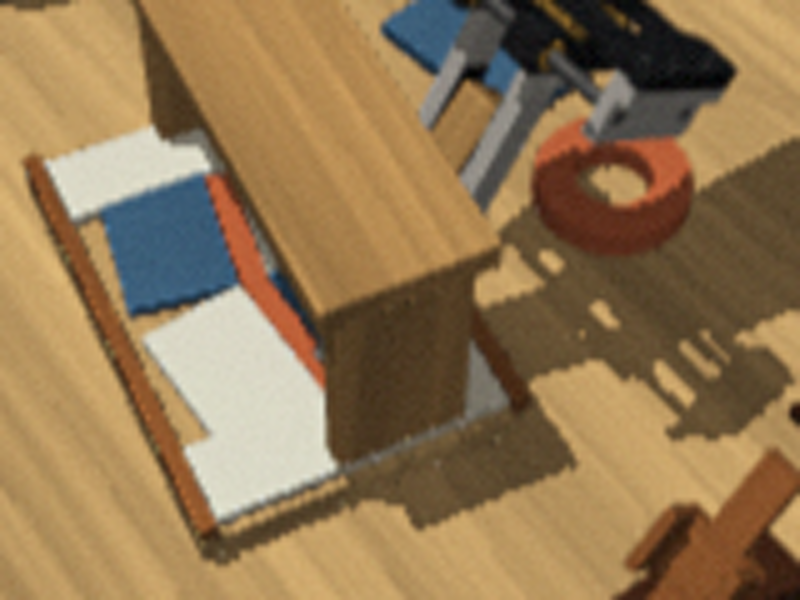

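The tip is hidden behind the leg at about (320,345). The handle passes under the plank from the robot's side without touching it. I'll lower it into the left end of the seam.

>>> servo_tool(plan=[[10,0.002,0,0.0013,0,0,0],[10,0.0011,0,0.0018,0,0,0],[10,0.0011,0,0.0018,0,0,0],[10,0.0011,0,0.0018,0,0,0],[10,0.0011,0,0.0018,0,0,0],[10,0.0011,0,0.0018,0,0,0],[10,0.001,0,0.0017,0,0,0],[10,0,0,0,0,0,0]])

```text
time_s: 9.25
ee_pos: [0.5518, 0.0834, 0.1]
eef_rot: [3.14, 0.523, 3.141]
force: [0.2, -0.3, -1.6]
grip_width: 0.0258
grip_force: 50.0
```

```bash
python3 -c "
from plan import *
stat()"
```

```text
9.25 [0.5518 0.0834 0.1   ] F [ 0.24 -0.27 -1.64] w 0.0258 50.0 rotvec err [-0.002  0.     0.   ] [ 0.11  0.21  2.   -0.13  0.41 -1.35]
```

>>> servo_tool(plan=[[10,0.0005,0,0.0009,0,0,0],[10,0.0005,0,0.0009,0,0,0],[10,0.0005,0,0.0009,0,0,0],[10,0.0005,0,0.0009,0,0,0],[10,0.0005,0,0.0009,0,0,0],[10,0,0,0,0,0,0],[10,0,0,0,0,0,0],[10,0,0,0,0,0,0]])

```text
time_s: 10.25
ee_pos: [0.5526, 0.0835, 0.0958]
eef_rot: [3.14, 0.526, 3.141]
force: [3.8, -1.0, 5.2]
grip_width: 0.0258
grip_force: 50.0
```

```bash
python3 -c "
from plan import *
stat()"
```

```text
10.25 [0.5526 0.0835 0.0958] F [ 3.8  -1.02  5.17] w 0.0258 50.0 rotvec err [-0.002 -0.002  0.   ] [ 0.11  0.22  2.   -0.14  0.4  -1.35]
```

>>> servo_tool(plan=[[10,-0.0011,-0.001,0,0,0,0],[10,0,-0.003,0,0,0,0],[10,0,-0.004,0,0,0,0],[10,0,-0.004,0,0,0,0],[10,0,-0.004,0,0,0,0],[10,0,-0.004,0,0,0,0],[10,0,-0.004,0,0,0,0],[10,0,-0.004,0,0,0,0]])

```text
time_s: 11.25
ee_pos: [0.5528, 0.0551, 0.0954]
eef_rot: [3.14, 0.523, 3.141]
force: [-0.2, 2.4, 3.2]
grip_width: 0.0256
grip_force: 50.0
```

```bash
python3 -c "
from plan import *
stat()"
```

```text
11.25 [0.5528 0.0551 0.0954] F [-0.19  2.45  3.2 ] w 0.0256 50.0 rotvec err [-0.002  0.     0.   ] [ 0.04  0.21  2.01 -0.05  0.39 -1.48]
```

>>> servo_tool(plan=[[10,0,-0.004,0,0,0,0],[10,0,-0.004,0,0,0,0],[10,0.0003,-0.004,-0.0002,0,0,0],[10,0,-0.004,0,0,0,0],[10,0.0003,-0.004,-0.0002,0,0,0],[10,0,-0.004,0,0,0,0],[10,0.0003,-0.004,-0.0002,0,0,0],[10,0,-0.004,0,0,0,0]])

```text
time_s: 12.25
ee_pos: [0.5518, 0.0232, 0.0955]
eef_rot: [3.14, 0.523, 3.141]
force: [-0.2, 2.9, 3.1]
grip_width: 0.0261
grip_force: 50.0
```

```bash
python3 -c "
from plan import *
stat()"
```

```text
12.25 [0.5518 0.0232 0.0955] F [-0.17  2.87  3.09] w 0.0261 50.0 rotvec err [-0.002  0.     0.   ] [-0.03  0.21  2.02  0.05  0.39 -1.64]
```

>>> servo_tool(plan=[[10,0.0002,-0.004,-0.0001,0,0,0],[10,0.0003,-0.004,-0.0002,0,0,0],[10,0.0011,-0.0038,-0.0006,0,0,0],[10,0.0011,-0.0038,-0.0006,0,0,0],[10,0.0011,-0.0038,-0.0007,0,0,0],[10,0.0011,-0.0038,-0.0006,0,0,0],[10,0.0011,-0.0038,-0.0007,0,0,0],[10,0.0011,-0.0038,-0.0006,0,0,0]])

```text
time_s: 13.25
ee_pos: [0.5436, -0.0076, 0.0955]
eef_rot: [3.14, 0.524, 3.141]
force: [1.6, 3.0, 3.3]
grip_width: 0.0258
grip_force: 50.0
```

```bash
python3 -c "
from plan import *
stat()
c=snap('scene');cv2.imwrite('pics/s4.png',cv2.resize(c['pixels'][150:270,180:340,::-1],(800,600),interpolation=cv2.INTER_CUBIC))"
```

```text
13.25 [ 0.5436 -0.0076  0.0955] F [1.58 2.99 3.31] w 0.0258 50.0 rotvec err [-0.002  0.     0.   ] [-0.11  0.19  2.05  0.15  0.39 -1.8 ]
```

View pics/s4.png

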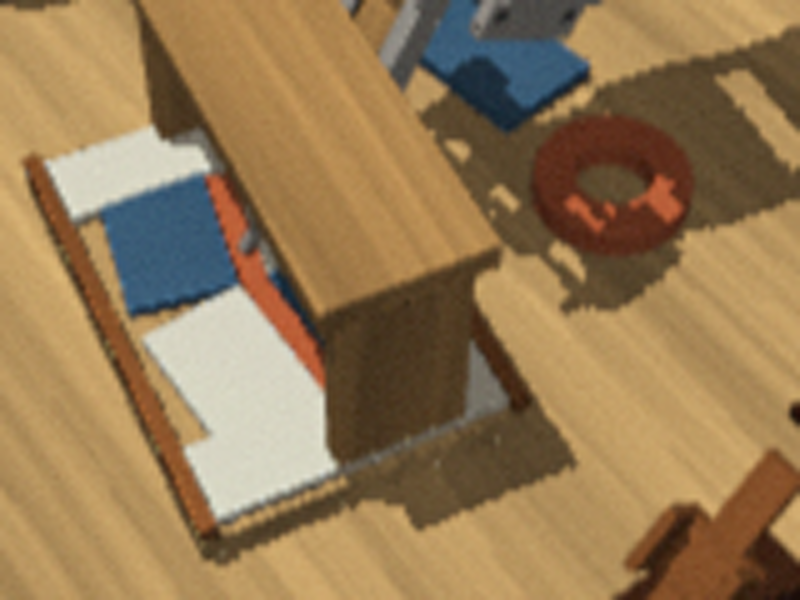

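The tip is in the channel at (247,240), just past the bend. I'll carry on.

>>> servo_tool(plan=[[10,0.0011,-0.0038,-0.0006,0,0,0],[10,0.0011,-0.0038,-0.0006,0,0,0],[10,0.0011,-0.0038,-0.0007,0,0,0],[10,0.0011,-0.0038,-0.0006,0,0,0],[10,0.0011,-0.0038,-0.0007,0,0,0],[10,0.0011,-0.0038,-0.0006,0,0,0],[10,0.0011,-0.0038,-0.0006,0,0,0],[10,0.0011,-0.0038,-0.0006,0,0,0]])

```text
time_s: 14.3
ee_pos: [0.5335, -0.038, 0.0954]
eef_rot: [3.14, 0.524, 3.141]
force: [1.7, 3.3, 3.8]
grip_width: 0.0256
grip_force: 50.0
```

>>> servo_tool(plan=[[10,0.0011,-0.0038,-0.0006,0,0,0],[10,0.0011,-0.0038,-0.0006,0,0,0],[10,0.0011,-0.0038,-0.0007,0,0,0],[10,0.0006,-0.002,-0.0003,0,0,0],[10,0,0,0,0,0,0],[10,0,0,0,0,0,0],[10,0,0,0,0,0,0],[10,0,0,0,0,0,0]])

```text
time_s: 15.3
ee_pos: [0.529, -0.0512, 0.0952]
eef_rot: [3.14, 0.523, 3.141]
force: [0.1, -2.3, 2.6]
grip_width: 0.0259
grip_force: 50.0
```

```bash
python3 -c "
from plan import *
stat()
c=snap('scene');cv2.imwrite('pics/s5.png',cv2.resize(c['pixels'][165:225,200:280,::-1],(800,600),interpolation=cv2.INTER_CUBIC))"
```

```text
15.3 [ 0.529  -0.0512  0.0952] F [ 0.07 -2.26  2.55] w 0.0259 50.0 rotvec err [-0.002  0.     0.   ] [-0.22  0.17  2.07  0.29  0.4  -2.03]
```

View pics/s5.png

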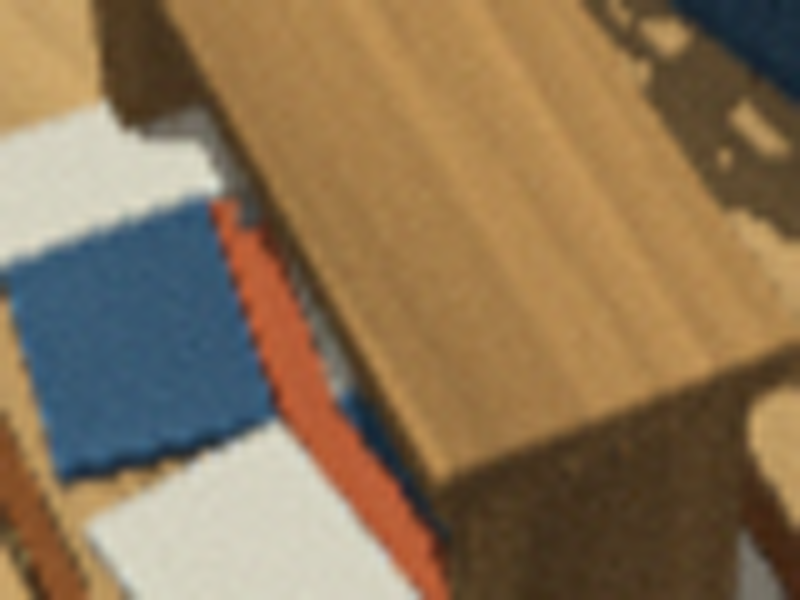

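The tip is at (245,215), about 10 mm short of the closed right end at (215,205). I'll nudge it a little further, then lift.

>>> servo_tool(plan=[[10,0.0003,-0.001,-0.0001,0,0,0],[10,0.0003,-0.001,-0.0001,0,0,0],[10,0,0,0,0,0,0],[10,-0.0015,0,-0.0026,0,0,0],[10,-0.0015,0,-0.0026,0,0,0],[10,-0.0015,0,-0.0026,0,0,0],[10,-0.0015,0,-0.0026,0,0,0],[10,-0.0015,0,-0.0026,0,0,0]])

```text
time_s: 16.35
ee_pos: [0.5284, -0.0532, 0.1103]
eef_rot: [3.14, 0.523, 3.141]
force: [-0.2, -0.6, -1.3]
grip_width: 0.0256
grip_force: 50.0
```

```bash
python3 -c "
from plan import *
stat();plan([.41,-.06,.113],8)"
```

```text
16.35 [ 0.5284 -0.0532  0.1103] F [-0.22 -0.6  -1.28] w 0.0256 50.0 rotvec err [-0.002  0.     0.   ] [-0.23  0.14  2.06  0.27  0.44 -2.01]
[0.0127, -0.0008, -0.0077, 0.0002, -0.0, -0.0]
[0.0127, -0.0008, -0.0077, 0.0002, -0.0, -0.0]
[0.0127, -0.0008, -0.0077, 0.0002, -0.0, -0.0]
[0.0127, -0.0008, -0.0077, 0.0002, -0.0, -0.0]
[0.0127, -0.0008, -0.0077, 0.0002, -0.0, -0.0]
[0.0127, -0.0008, -0.0077, 0.0002, -0.0, -0.0]
[0.0127, -0.0008, -0.0077, 0.0002, -0.0, -0.0]
[0.0127, -0.0009, -0.0077, 0.0002, -0.0, -0.0]
```

>>> servo_tool(plan=[[10,0.0127,-0.0008,-0.0077,0,0,0],[10,0.0127,-0.0008,-0.0077,0,0,0],[10,0.0127,-0.0008,-0.0077,0,0,0],[10,0.0127,-0.0008,-0.0077,0,0,0],[10,0.0127,-0.0008,-0.0077,0,0,0],[10,0.0127,-0.0008,-0.0077,0,0,0],[10,0.0127,-0.0008,-0.0077,0,0,0],[10,0.0127,-0.0008,-0.0077,0,0,0]])

```text
time_s: 17.35
ee_pos: [0.4087, -0.0597, 0.1127]
eef_rot: [3.14, 0.524, 3.142]
force: [0.4, 0.4, -2.0]
grip_width: 0.0256
grip_force: 50.0
```

>>> servo_tool(plan=[[10,-0.0037,0.01,-0.0065,0,0,0],[10,-0.0037,0.02,-0.0065,0,0,0],[10,-0.0037,0.022,-0.0065,0,0,0],[10,-0.0037,0.022,-0.0065,0,0,0],[10,-0.0037,0.022,-0.0065,0,0,0],[10,-0.0037,0.022,-0.0065,0,0,0],[10,-0.0037,0.022,-0.0065,0,0,0],[10,-0.0037,0.02,-0.0065,0,0,0]])

```text
time_s: 18.35
ee_pos: [0.4086, 0.1007, 0.1731]
eef_rot: [3.14, 0.524, 3.141]
force: [0.1, -0.6, -1.8]
grip_width: 0.026
grip_force: 50.0
```

```bash
python3 -c "
from plan import *
stat();plan([.5528,.2977,.1728],8)"
```

```text
18.35 [0.4086 0.1007 0.1731] F [ 0.15 -0.61 -1.78] w 0.026 50.0 rotvec err [-0.002 -0.     0.   ] [ 0.23 -0.24  2.24 -0.19  0.63 -1.22]
[-0.0156, 0.0246, 0.0091, 0.0002, 0.0, -0.0]
[-0.0156, 0.0246, 0.0091, 0.0002, 0.0, -0.0]
[-0.0156, 0.0246, 0.0091, 0.0002, 0.0, -0.0]
[-0.0156, 0.0246, 0.0091, 0.0002, 0.0, -0.0]
[-0.0156, 0.0246, 0.0091, 0.0002, 0.0, -0.0]
[-0.0156, 0.0246, 0.0091, 0.0002, 0.0, -0.0]
[-0.0156, 0.0246, 0.009, 0.0002, 0.0, -0.0]
[-0.0156, 0.0246, 0.009, 0.0002, 0.0, -0.0]
```

>>> servo_tool(plan=[[10,-0.0156,0.0246,0.009,0,0,0],[10,-0.0156,0.0246,0.009,0,0,0],[10,-0.0156,0.0246,0.009,0,0,0],[10,-0.0156,0.0246,0.009,0,0,0],[10,-0.0156,0.0246,0.009,0,0,0],[10,-0.0156,0.0246,0.009,0,0,0],[10,-0.0156,0.0246,0.009,0,0,0],[10,-0.0156,0.0246,0.009,0,0,0]])

```text
time_s: 19.35
ee_pos: [0.5533, 0.2974, 0.1731]
eef_rot: [3.14, 0.523, 3.141]
force: [-0.1, 0.1, -1.4]
grip_width: 0.026
grip_force: 50.0
```

>>> servo_tool(plan=[[10,0,0,0,0,0,0],[10,0,0,0,0,0,0],[10,0,0,0,0,0,0],[10,0,0,0,0,0,0],[10,0,0,0,0,0,0],[10,0,0,0,0,0,0],[10,0,0,0,0,0,0],[10,0,0,0,0,0,0]])

```text
time_s: 20.35
ee_pos: [0.5531, 0.2971, 0.1731]
eef_rot: [3.14, 0.524, 3.141]
force: [-0.1, -0.2, -0.4]
grip_width: 0.0257
grip_force: 50.0
```

```bash
python3 -c "
from plan import *
stat();plan([.5528,.2977,.1125],8)
c=snap('scene');cv2.imwrite('pics/s6.png',cv2.resize(c['pixels'][180:330,230:430,::-1],(800,600),interpolation=cv2.INTER_CUBIC))"
```

```text
20.35 [0.5531 0.2971 0.1731] F [-0.12 -0.15 -0.44] w 0.0257 50.0 rotvec err [-0.002  0.     0.   ] [ 0.55  0.29  1.71 -0.4   0.73 -0.78]
[0.0038, 0.0001, 0.0065, 0.0002, -0.0, -0.0]
[0.0038, 0.0001, 0.0065, 0.0002, -0.0, -0.0]
[0.0038, 0.0001, 0.0065, 0.0002, -0.0, -0.0]
[0.0038, 0.0001, 0.0065, 0.0002, -0.0, -0.0]
[0.0038, 0.0001, 0.0065, 0.0002, -0.0, -0.0]
[0.0038, 0.0001, 0.0065, 0.0002, -0.0, -0.0]
[0.0038, 0.0001, 0.0065, 0.0002, -0.0, -0.0]
[0.0038, 0.0001, 0.0065, 0.0002, -0.0, -0.0]
```

View pics/s6.png

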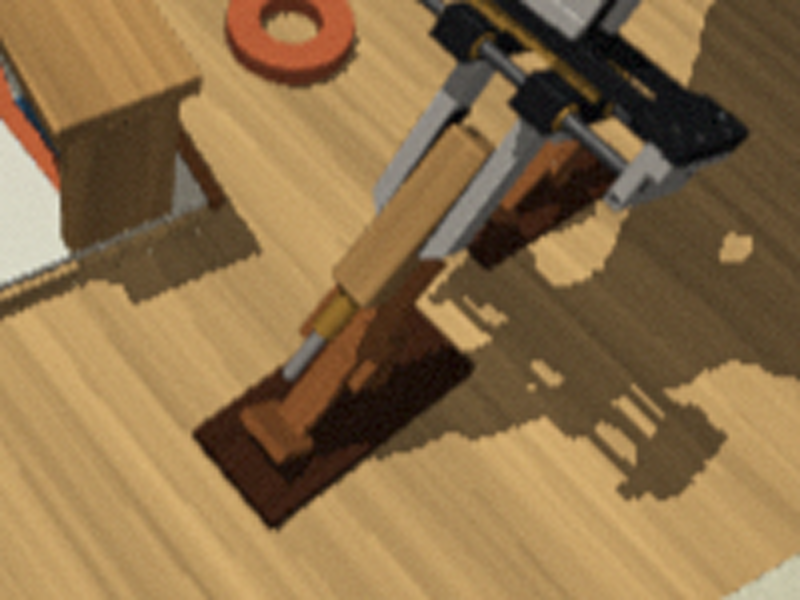

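The view is the same as after lift-off, with the tip at (290,378), so the tool hasn't slipped. I'll lower it, release and back off.

>>> servo_tool(plan=[[10,0.0038,0.0001,0.0065,0,0,0],[10,0.0038,0.0001,0.0065,0,0,0],[10,0.0038,0.0001,0.0065,0,0,0],[10,0.0038,0.0001,0.0065,0,0,0],[10,0.0038,0,0.0065,0,0,0],[10,0.0038,0,0.0065,0,0,0],[10,0.0038,0,0.0065,0,0,0],[10,0.0035,0,0.006,0,0,0]])

```text
time_s: 21.4
ee_pos: [0.5528, 0.2976, 0.113]
eef_rot: [3.14, 0.524, 3.141]
force: [0.1, 0.1, -1.2]
grip_width: 0.0259
grip_force: 50.0
```

>>> servo_tool(plan=[[10,0,0,0,0,0,0],[10,0,0,0,0,0,0],[33,0,0,0,0,0,0],[40,0,0,0,0,0,0],[60,0,0,0,0,0,0],[100,0,0,0,0,0,0],[100,0,0,0,0,0,0],[100,0,0,0,0,0,0]])

```text
time_s: 22.4
ee_pos: [0.5528, 0.2976, 0.1135]
eef_rot: [3.14, 0.524, 3.141]
force: [-0.6, 0.2, -1.6]
grip_width: 0.0742
grip_force: 0.0
```

>>> servo_tool(plan=[[100,0,0,-0.005,0,0,0],[100,0,0,-0.015,0,0,0],[100,0,0,-0.02,0,0,0],[100,0,0,-0.02,0,0,0],[100,0,0,-0.02,0,0,0],[100,0,0,-0.02,0,0,0],[100,0,0,-0.01,0,0,0],[100,0,0,0,0,0,0]])

```text
time_s: 23.4
ee_pos: [0.4977, 0.2976, 0.2096]
eef_rot: [3.139, 0.525, 3.141]
force: [-0.3, -1.0, 0.2]
grip_width: 0.0939
grip_force: 0.0
```

```bash
python3 -c "
from plan import *
stat()
c=snap('scene');cv2.imwrite('pics/s7.png',cv2.resize(c['pixels'][180:330,230:430,::-1],(800,600),interpolation=cv2.INTER_CUBIC))"
```

```text
23.4 [0.4977 0.2976 0.2096] F [-0.33 -0.95  0.25] w 0.0939 0.0 rotvec err [-0.003 -0.001  0.   ] [ 0.61  0.15  1.78 -0.41  0.81 -0.74]
```

View pics/s7.png

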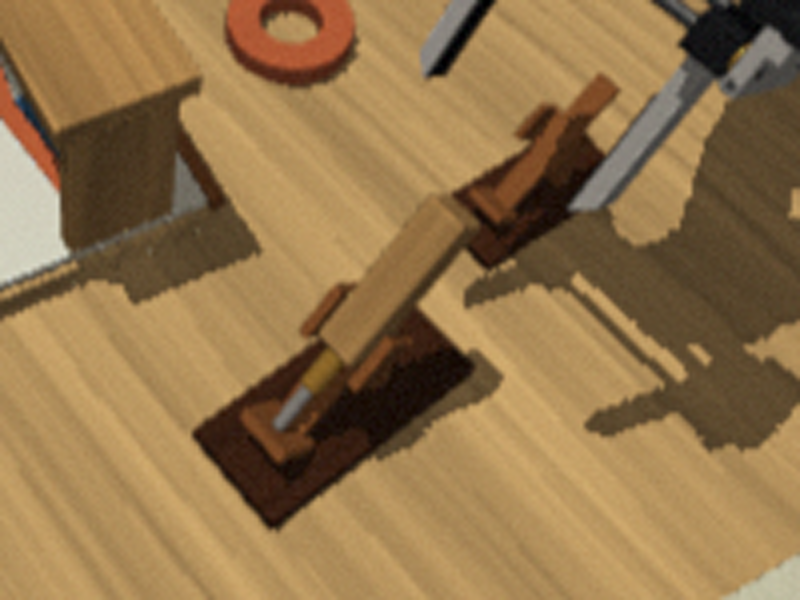

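The burnisher is back in its rest, with the tip on the lip at (283,425) as at the start, and the gripper is clear of it.

```bash
python3 -c "
from station import ctrl
print(ctrl.hand_in())"
```

```text
the job is handed in; nothing more can be done
None
```

I rubbed the copper strip from the left end of the seam, round the bend, to the right end without lifting, and put the burnisher back in its rest where I found it. I've handed the job in; no verdict came back.

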